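# Drive the worn dowel out of the knock-out block with the slender drift

### The job

Take the slender drift (the one with the thinner grip) out of its wooden stand and use it to push the worn dowel down through the bore of the bridge block until the dowel drops out underneath into the steel dish. Lean on the dowel steadily, never harder than 25 N, because the sprung jaws inside give way only slowly. Then set the drift's collar gently all the way down on the block, leave the drift standing in the bore as a follower, and leave everything else where it is.

Things in the scene. Friction and masses are not known exactly. Their poses are not given: they have to be found in the camera images.
- block: Bridge-shaped knock-out block, fixed to the bench: bare-metal slab 70 (x) x 140 (y) mm, 56 mm thick, on two dark steel legs at its y ends. Its top is 128 mm above the bench, its underside 72 mm, with a 100 mm wide opening below. Origin: on the bench under the bore's centre, z up. The bore is vertical, 21 mm across, goes right through, slightly chamfered at the top.
- bore_top (a point): Centre of the bore's mouth, in the plane of the block's top face (128 mm above the bench).
- jaws (a point): Point on the bore axis 36 mm below the block's top, between two spring jaws 15 mm apart along the block's y. They part slowly, like a dashpot, however the dowel is pushed: the first 9 to 12 mm of its travel take some 6 to 12 s under a steady 14 to 19 N; driven faster, even at 1 mm/s, it soon resists with over 25 N. Then it yields with under 6 N left and falls free after about 25 mm more at most.
- pin: The worn dowel: plain steel, 20 mm diameter, 36 mm long, 100 g, upright in the bore, lower end a ball nose of 10 mm radius that rests on the jaws, upper end flat. Its flat top starts about 6 mm below the block's top face. Origin: the lowest point of the nose; z points to the flat top.
- drift: The slender drift, plain steel, upright: shaft 14 mm diameter and 66 mm long, then a collar 40 mm diameter and 6 mm thick, then a ribbed round grip 24 mm diameter from 72 to 123 mm above the tip. Origin: centre of the lower tip; z up along the grip. 160 to 260 g. It hangs in one of the two stand holes by its collar, tip 6 mm above the bench.
- drift_collar (a point): Centre of the underside of the slender drift's collar, 66 mm above its tip; this face must come to rest on the block's top face.
- drift_stout: The other drift, told by its thicker grip (34 mm diameter instead of 24); same collar and heights, but a 26 mm shaft that does not fit the bore. It stays in the stand. Origin: centre of the lower tip.
- stand: Wooden stand, fixed, 64 (x) x 160 (y) x 72 mm, with two vertical 31 mm holes 45 mm either side of its centre along its y; either drift may be in either hole. Origin: centre of its underside.
- dish: Round steel dish, 92 mm across, 21 mm high, standing loose on the bench under the block, below the bore. Origin: centre of its underside.
- knob_cap: Bystander: small loose control knob, 23 mm across, in front of the block.
- gauge: Bystander: bare aluminium gauge block 60 x 25 x 16 mm, behind the stand.
- felt_marker: Bystander: felt marker, 130 mm long, lying at the right.
- tape: Bystander: small roll of tape, 70 mm, lying flat at the left.
- cutters: Bystander: side cutters, 155 mm long, lying behind at the left.
- usb: Bystander: black wall adapter, 64 x 30 x 28 mm, behind the block and stand.
Things that resemble listed ones, but are neither listed nor needed, are in the scene too. Leave any turquoise or yellow look-alike of the drift alone.

How it is judged:
By the outcome, as a careful person would: the job done as asked, in the order asked, and still so for the second after the job is handed in, with the robot touching nothing.
It also fails if it takes over 67 s, if anything falls off the work surface, if the arm or the gripper's body presses on something with over 40 N, if the wrist force passes 120 N, or if a joint passes its speed limit or range.

### The arm

A 7-joint arm with a two-finger parallel gripper is mounted at the origin on a cart in front of the work surface, level with it; the furniture and walls round the work are solid. World frame = base frame: x ahead of the robot, y to its left, z up, the work surface at z = 0. Lengths are in m, angles in degrees, forces in N, time in s.
With the tool pointing down it reaches from about 0.425 to 1.025 m from the base axis. Payload 9.4 kg.
Tool frame: the origin (TCP) lies at the very end of the fingers, on their centre line; the grasp point (between the pads) lies 19 mm behind it; z points along the fingers, y is the direction in which the jaws open and shut (so a half turn about z gives the same grasp; the last joint's range is limited). The gripper opens to 85 mm and grips with 20 to 120 N. Pads are 22 mm wide; open, the fingers measure 114 mm over their backs; the gripper's body (76 mm by 85 mm) begins 54 mm behind the grasp point. The pads swing forward as they close: fully open they stand 13 mm farther back than shut.
Start: joints at [-70.457, 34.337, -0.143, 91.639, 0.103, 54.024, -4.572], TCP at [0.294, 0.663, 0.231] pointing down, gripper open.
Joint ranges: [-147.43, 147.43], [-19.82, 112.94], [-74.19, 73.91], [6.32, 146.72], [-59.91, 239.91], [6.04, 106.73], [-150.56, 150.56]. Speed limits (degrees/s): [127.2, 127.2, 172.46, 172.46, 180, 180, 180].

### API

Orientations are given as [roll, pitch, yaw] about the fixed x, y, z axes, in that order (R = Rz(yaw) Ry(pitch) Rx(roll)).
In Python, from bench import sensors, camera, get_calibration, order gives the robot as it stands.
- The arm moves only by the tool move_arm, never from a script. Its argument "rows" is a list of rows, each a list of 7 numbers: the shift along the tool's x, y, z in mm, then the turn, a rotation vector about the tool's x, y, z in rad, then the closure, from 0 (fully open) to 1 (shut). A call has 1 to 5 rows; each row is the pose to reach, as a shift and turn from the pose measured when the call began, along the tool's axes at that moment; what a row does not reach only later rows make up. A row lasts 1/12 s, in which the tool goes at most 41.7 mm and 7.16 degrees, less where a joint would pass 70% of its speed; a pose out of reach is approached as far as the arm can. A call with a gripper value outside its range is refused whole. The fingers move at their own pace and stop on an object; "newtons" is the grip in N (left out, the last holds). Time passes only in rows, so rows that repeat a pose let the fingers close. It gives the time, the measured TCP pose, the force and the opening at its end, in the units of the state.
- sensors.observe(): the state, without advancing time (a new reading comes with each control period).
- camera(name): name is "scene" or "top"; returns the picture (480x640x3 uint8, blue, green, red); there is no depth.
- get_calibration(name): a dict with "K" (3x3 intrinsics, pixels), "R" (3x3) and "t" (3): a world point X has camera coordinates R X + t. Camera axes: x right, y down, z forward; pixel columns grow to the right and rows downward; lengths in m; the calibration is good to about 2 mm. A picture is of the moment at which its call begins. get_calibration takes no time and is no camera call.
- order.job_done(): hands the job in, once; it reports no verdict.
The state is a dict: "time": time; "q": joint angles; "qvel": joint speeds; "tau": joint torques, N m; "tcp_pos": TCP position; "eef_rot": TCP orientation; "wrist_force": force on the tool from outside, world axes, zero at the start; "ft_torque": the same for the moment, N m; "finger_gap": finger opening in m.
Only numpy, scipy, OpenCV 4.12 (cv2) and the standard library are available. Lean on these libraries where they do the work, as an engineer would, in place of code of your own. Each camera call takes 0.05 s, during which the arm holds its last target.

## Working session

There is one attempt and no reset: what is moved stays moved. The work goes in short steps, Python scripts to look and compute and a tool call to move; the robot and the scene stay as the last step left them, time stands still between calls to the robot, and variables do not carry over. Pictures are saved under pics/ and viewed, and the job is handed in when it is done.

Besides the shell and the picture viewer there is one more tool, called as name(argument=value, ...) on one line, values as JSON. move_arm: Moves the arm, as the interface text tells. Its arguments: {"type":"object","properties":{"rows":{"type":"array","items":{"type":"array","items":{"type":"number"}}},"newtons":{"type":"number"}},"required":["rows"]}

```bash
ls; mkdir -p pics; python3 - <<'E'
from bench import sensors,camera,get_calibration
import cv2
print(sensors.observe())
for n in("scene","top"):
    im=camera(n); cv2.imwrite(f"pics/{n}0.png",im); c=get_calibration(n); print(n,c)
E
```

```text
pics
{'time': 0.0, 'q': array([-70.45660057,  34.38765175,  -0.14320184,  91.68024765,
         0.10316287,  54.02500618,  -4.57233056]), 'qvel': array([-0.06530427,  0.026434  , -0.068859  ,  0.04477813,  0.06220823,
       -0.00687257,  0.12180663]), 'tau': array([ 8.76699651e-04, -7.76485062e+01,  1.56458214e+00, -2.58010286e+01,
        1.22599985e-02,  9.13295313e-03, -1.60326033e-05]), 'tcp_pos': array([0.2940155 , 0.66218807, 0.23038234]), 'eef_rot': array([-1.79907715e+02,  9.89817301e-03,  1.56063188e+02]), 'wrist_force': array([0.27941548, 0.22554433, 0.10287712]), 'ft_torque': array([-0.00762237,  0.00790688,  0.01019225]), 'finger_gap': 0.08501694470447194}
scene {'K': array([[582.85527012,   0.        , 323.87619557],
       [  0.        , 582.85527012, 239.49908595],
       [  0.        ,   0.        ,   1.        ]]), 'R': array([[-0.63165306, -0.77524465, -0.00318529],
       [-0.37200884,  0.30670465, -0.87609456],
       [ 0.68016456, -0.55220285, -0.4821288 ]]), 't': array([0.40520966, 0.30396986, 1.14345871])}
top {'K': array([[535.99694691,   0.        , 311.98770665],
       [  0.        , 535.99694691, 236.70949296],
       [  0.        ,   0.        ,   1.        ]]), 'R': array([[-0.06525275, -0.99785086, -0.00597799],
       [-0.97557202,  0.0650529 , -0.20982694],
       [ 0.20976488, -0.00785983, -0.97772027]]), 't': array([0.08905459, 0.55364003, 1.33201171])}
```

View pics/scene0.png

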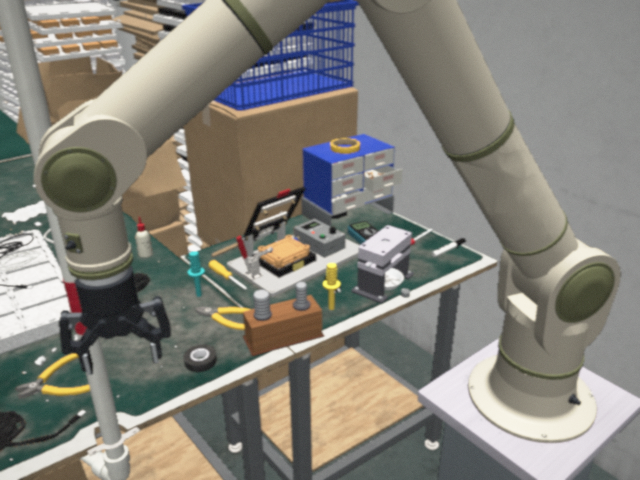

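View pics/top0.png

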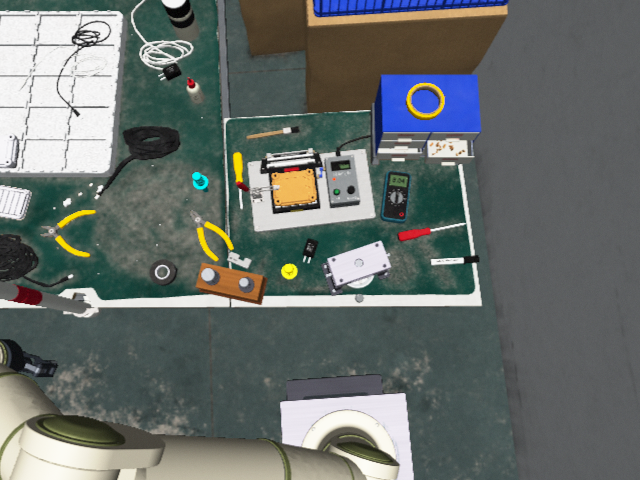

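The scene view shows the stand at about (283,325) with two grey drifts, at (262,303) and (300,296). The yellow look-alike is at (332,285) and the turquoise one at (195,270). The block is at (384,262). In the top view the grips are at (208,274) and (246,284), and the bore is near (360,263). Next I'll take zoomed crops.

```bash
python3 - <<'E'
import cv2
a=cv2.imread("pics/scene0.png"); b=cv2.imread("pics/top0.png")
cv2.imwrite("pics/sc1.png",cv2.resize(a[270:370,230:350],None,fx=6,fy=6,interpolation=cv2.INTER_CUBIC)[:600])
cv2.imwrite("pics/sc2.png",cv2.resize(a[215:305,345:425],None,fx=6,fy=6,interpolation=cv2.INTER_CUBIC))
cv2.imwrite("pics/tp1.png",cv2.resize(b[255:310,190:275],None,fx=9,fy=9,interpolation=cv2.INTER_CUBIC))
cv2.imwrite("pics/tp2.png",cv2.resize(b[235:305,320:400],None,fx=8,fy=8,interpolation=cv2.INTER_CUBIC))
E
```

```text
(no output)
```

View pics/sc1.png

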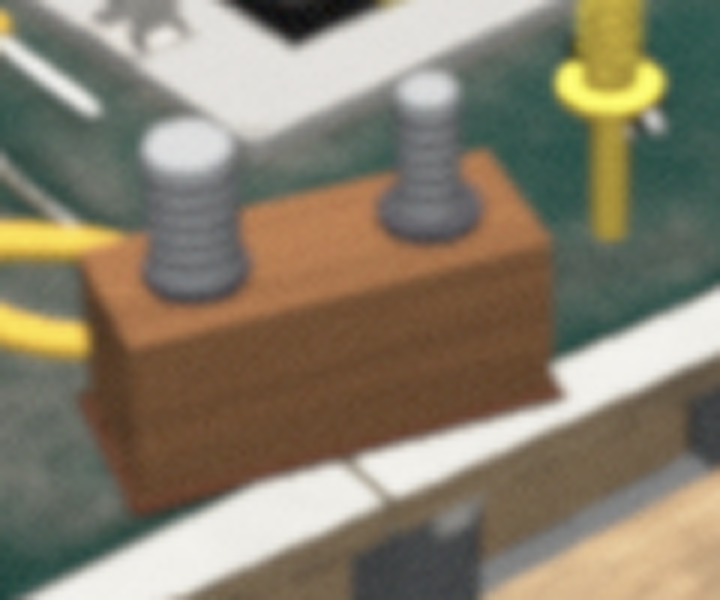

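View pics/sc2.png

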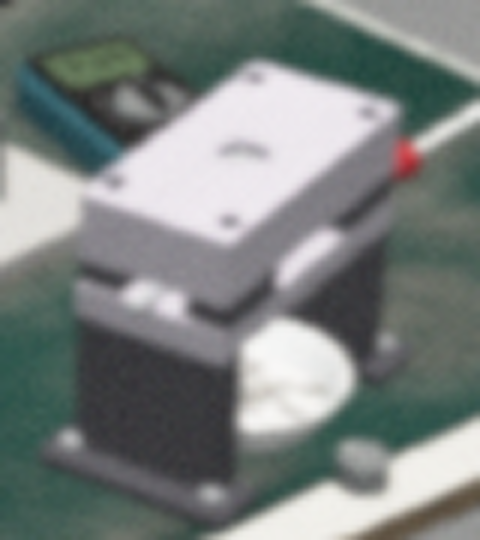

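View pics/tp1.png

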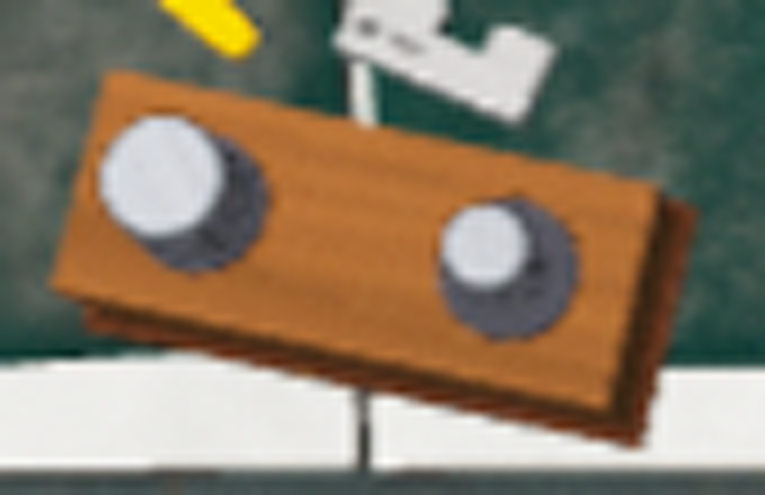

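View pics/tp2.png

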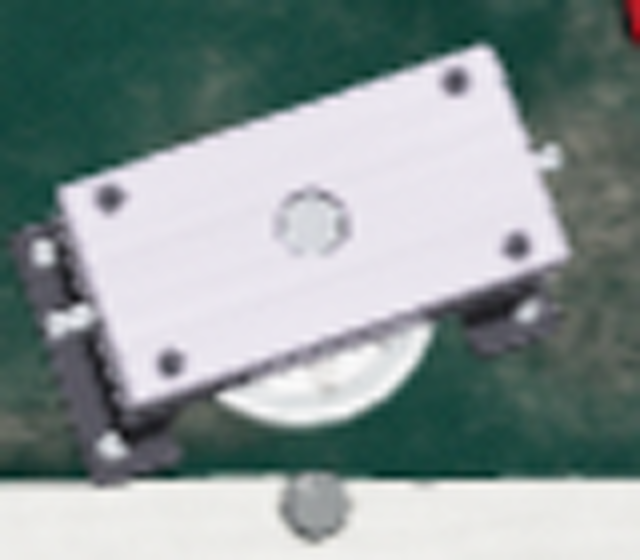

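```bash
cat > h.py <<'E'
import numpy as np,cv2
from bench import get_calibration
C={n:get_calibration(n) for n in("scene","top")}
P={n:C[n]["K"]@np.c_[C[n]["R"],C[n]["t"]] for n in C}
def tri(s,t):
    X=cv2.triangulatePoints(P["scene"],P["top"],np.array(s,float).reshape(2,1),np.array(t,float).reshape(2,1))[:,0]; X=X[:3]/X[3]
    e=[np.round(proj(n,X)-p,1) for n,p in(("scene",s),("top",t))]
    return X,e
def proj(n,X):
    x=P[n]@np.r_[X,1]; return x[:2]/x[2]
def atz(n,p,z):
    c=C[n]; d=c["R"].T@np.linalg.solve(c["K"],np.r_[p,1]); o=-c["R"].T@c["t"]; return o+d*(z-o[2])/d[2]
E
python3 - <<'E'
from h import *
u=lambda p,f,o:(np.array(p)+.5)/f-.5+np.array(o)
sA=lambda p:u(p,6,(230,270)); sB=lambda p:u(p,6,(345,215)); tA=lambda p:u(p,9,(190,255)); tB=lambda p:u(p,8,(320,235))
for nm,s,t,z in [("slender top",sA((428,92)),tA((485,246)),.129),("stout top",sA((188,147)),tA((161,177)),.129)]:
    print(nm,tri(s,t),atz("scene",s,z)[:2],atz("top",t,z)[:2])
print("slender collar centre top@.078",atz("top",tA((509,270)),.078), "stout",atz("top",tA((200,202)),.078))
print("collar scene",atz("scene",sA((430,207)),.078))
cs=[];
for s,t in zip([(85,197),(238,243),(400,108),(250,62)],[(60,187),(132,408),(568,257),(490,45)]):
    X,e=tri(sB(s),tB(t)); cs.append(X); print(X,e)
cs=np.array(cs); print("mean",cs.mean(0)); 
for a,b in((0,1),(1,2),(2,3),(3,0)): d=cs[b]-cs[a]; print(np.linalg.norm(d),np.degrees(np.arctan2(d[1],d[0])))
print("bore top view",atz("top",tB((313,222)),.128),"corners mean top",np.mean([atz("top",tB(t),.128) for t in [(60,187),(132,408),(568,257),(490,45)]],0),np.mean([atz("scene",sB(t),.128) for t in [(85,197),(238,243),(400,108),(250,62)]],0))
st=[(105,72),(50,290),(612,412),(658,185)]
w=np.array([atz("top",tA(p),.072) for p in st]);print("stand",w.mean(0)); 
d=w[2]-w[1];print(np.linalg.norm(d),np.degrees(np.arctan2(d[1],d[0])))
ss=[(83,262),(132,348),(550,240),(487,152)]
print([tri(sA(a),tA(b)) for a,b in zip(ss,st)])
for n,p,z in (("dish",tB((318,330)),.021),("usb",(310,249),.028),("yellow",(289,271),.129)): print(n,atz("top",p,z))
E
```

```text
slender top (array([0.44284866, 0.22579119, 0.12604366]), [array([-0.2, -0. ]), array([0.1, 0.1])]) [0.43888644 0.22826483] [0.44274926 0.22573631]
stout top (array([0.467432  , 0.31258943, 0.12672251]), [array([-0.1, -0. ]), array([0.1, 0.1])]) [0.46438418 0.31427372] [0.46721847 0.3123055 ]
slender collar centre top@.078 [0.44254471 0.22572504 0.078     ] stout [0.46736909 0.31140673 0.078     ]
collar scene [0.44014271 0.22781246 0.078     ]
[0.48744553 0.01841067 0.12487993] [array([-0.6, -0.1]), array([0.5, 0.5])]
[0.41770085 0.00154789 0.12870785] [array([-0.7, -0.1]), array([0.6, 0.5])]
[ 0.45650877 -0.1332253   0.12635223] [array([-0., -0.]), array([0., 0.])]
[ 0.52487729 -0.11450778  0.12674554] [array([0.5, 0.1]), array([-0.4, -0.4])]
mean [ 0.47163311 -0.05694363  0.12667139]
0.07185628849343163 -166.4079417448317
0.1402690793954064 -73.93625464649597
0.070885509640443 15.310918848901956
0.13810116363100633 105.72798982744212
bore top view [ 0.47224344 -0.05646698  0.128     ] corners mean top [ 0.47180638 -0.05643525  0.128     ] [ 0.4695089  -0.05547626  0.128     ]
stand [0.45490108 0.269143   0.072     ]
0.16203554859551514 -105.92676030011286
[(array([0.50654195, 0.33781187, 0.06732511]), [array([-0.8, -0.2]), array([0.6, 0.5])]), (array([0.44567996, 0.3545697 , 0.07224872]), [array([-0.3, -0.1]), array([0.2, 0.2])]), (array([0.40270224, 0.20033145, 0.07126357]), [array([0.5, 0.1]), array([-0.4, -0.3])]), (array([0.46431261, 0.18328177, 0.07038291]), [array([-0.2, -0. ]), array([0.2, 0.2])])]
dish [ 0.45342566 -0.06503542  0.021     ]
usb [0.5321735  0.05953977 0.028     ]
yellow [0.46199899 0.11421773 0.129     ]
```

```bash
python3 - <<'E'
from h import *
for n in C: print(n,-C[n]["R"].T@C[n]["t"])
print(proj("top",[.294,.662,.23]),proj("scene",[.294,.662,.23]))
print("pole base",atz("top",(83,300),.03),atz("scene",(113,460),0.0))
a=cv2.imread("pics/scene0.png"); b=cv2.imread("pics/top0.png")
cv2.imwrite("pics/pole.png",np.hstack([cv2.resize(a[230:480,0:200],(400,500)),cv2.resize(b[260:410,0:120],(400,500))]))
E
```

```text
scene [-0.4087087   0.85232881  0.81889143]
top [0.2665175  0.06331668 1.4190358 ]
[ 39.25386926 357.22397552] [125.92860344 371.35795833]
pole base [0.43660985 0.65524899 0.03      ] [0.36537561 0.69539678 0.        ]
```

View pics/pole.png

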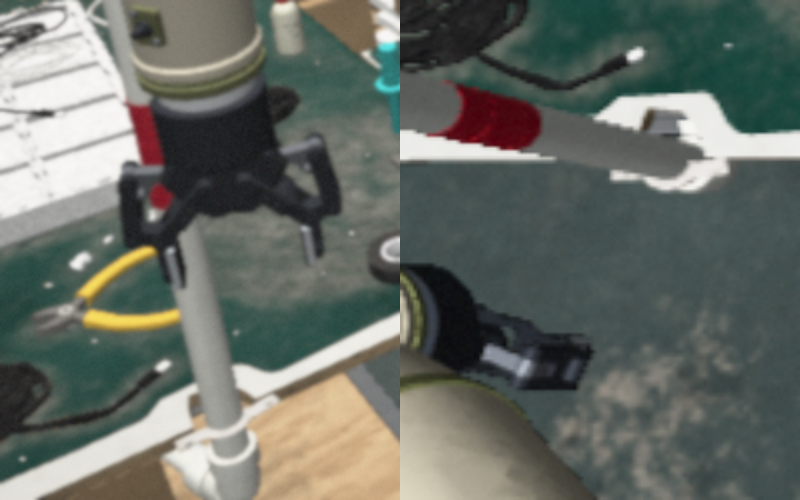

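Candidates for the slender drift (top view):
- Grey at (244,282): thin grip.
- Grey at (208,274): thick grip, so this is the stout one.
- Yellow (289,271) and turquoise (200,181): look-alikes, to be left alone.

The crops confirm the thin grip is the right-hand one, standing at about (0.4425, 0.226). A vertical pole near the start, at about (0.41, 0.66), needs avoiding, so I'll move in −y first.

```bash
cat >> h.py <<'E'
from bench import sensors
from scipy.spatial.transform import Rotation as Ro
def go(x,y,z,yaw,n=5):
    s=sensors.observe(); R=Ro.from_euler("xyz",s["eef_rot"],degrees=True)
    T=Ro.from_euler("xyz",[180,0,yaw],degrees=True)
    d=R.inv().apply(np.array([x,y,z])-s["tcp_pos"])*1000; r=(R.inv()*T).as_rotvec()
    print("t",round(s["time"],2),"tcp",np.round(s["tcp_pos"],4),np.round(s["eef_rot"],2),"F",np.round(s["wrist_force"],2),"gap",round(s["finger_gap"],4))
    print("shift",np.round(d,1),"len",np.round(np.linalg.norm(d),1),"turn",np.round(r,3),"rows>=",np.linalg.norm(d)/41.7,np.linalg.norm(r)/.125)
E
python3 -c "
from h import *
go(.294,.47,.23,140)"
```

```text
t 0.1 tcp [0.294  0.6622 0.2305] [-1.7992e+02  1.0000e-02  1.5607e+02] F [-0.2  -0.63 -0.13] gap 0.0852
shift [ -78.  -175.7    0.7] len 192.2 turn [-0.001  0.     0.28 ] rows>= 4.609991188043049 2.2434739690172045
```

move_arm(rows=[[-16, -36, 0, 0, 0, 0.06, 0], [-32, -72, 0, 0, 0, 0.12, 0], [-48, -108, 0, 0, 0, 0.18, 0], [-64, -144, 0, 0, 0, 0.24, 0], [-80, -180, 0, 0, 0, 0.3, 0]])

```text
time: 0.52
tcp_pos: [0.2938, 0.4631, 0.2304]
eef_rot: [-179.9, 0.0, 138.7]
wrist_force: [0.7, -0.2, 1.1]
finger_gap: 0.0855
```

```bash
python3 -c "
from h import *
go(.4425,.2257,.2,117)"
```

```text
t 0.52 tcp [0.2938 0.4631 0.2304] [-1.7989e+02  4.0000e-02  1.3870e+02] F [ 0.67 -0.18  1.12] gap 0.0855
shift [-268.4  -80.2   30.8] len 281.8 turn [-0.002  0.001  0.379] rows>= 6.75827929609226 3.0306256770614874
```

move_arm(rows=[[-36, -11, 4, 0, 0, 0.07, 0], [-72, -22, 8, 0, 0, 0.14, 0], [-108, -33, 12, 0, 0, 0.21, 0], [-144, -44, 16, 0, 0, 0.28, 0], [-180, -55, 20, 0, 0, 0.36, 0]])

```text
time: 0.93
tcp_pos: [0.3932, 0.3013, 0.2105]
eef_rot: [-179.9, 0.1, 117.9]
wrist_force: [1.2, 0.6, -0.6]
finger_gap: 0.0858
```

```bash
python3 -c "
from h import *
go(.4425,.2257,.2,117)"
```

```text
t 0.93 tcp [0.3932 0.3013 0.2105] [-1.7991e+02  8.0000e-02  1.1792e+02] F [ 1.16  0.59 -0.59] gap 0.0858
shift [-89.9   8.2  10.6] len 90.9 turn [-0.002  0.001  0.016] rows>= 2.1804475955067675 0.12894072956266106
```

move_arm(rows=[[-30, 3, 4, 0, 0, 0.01, 0], [-60, 6, 8, 0, 0, 0.016, 0], [-90, 8.2, 10, 0, 0, 0.016, 0], [-90, 8.2, 20, 0, 0, 0.016, 0], [-90, 8.2, 30, 0, 0, 0.016, 0]])

```text
time: 1.35
tcp_pos: [0.4435, 0.2242, 0.1804]
eef_rot: [-180.0, 0.1, 116.8]
wrist_force: [-0.6, 1.2, 0.3]
finger_gap: 0.0855
```

```bash
python3 - <<'E'
from h import *
from bench import camera
go(.4425,.2257,.088,117)
a=camera("scene");b=camera("top")
print(proj("scene",[.4425,.2257,.129]),proj("top",[.4425,.2257,.129]))
cv2.imwrite("pics/g1.png",np.hstack([cv2.resize(a[200:350,240:360],(480,600)),cv2.resize(b[210:320,180:300],(320,293)).__class__(0) if 0 else cv2.copyMakeBorder(cv2.resize(b[220:310,200:290],(320,320)),0,280,0,0,0)]))
E
```

```text
t 1.35 tcp [0.4435 0.2242 0.1804] [-1.7997e+02  8.0000e-02  1.1678e+02] F [-0.59  1.19  0.27] gap 0.0855
shift [ 1.9 -0.1 92.4] len 92.4 turn [-0.001  0.001 -0.004] rows>= 2.2167221268986648 0.03294306240134365
[300.85106871 283.78914814] [243.46339104 281.99022078]
```

View pics/g1.png

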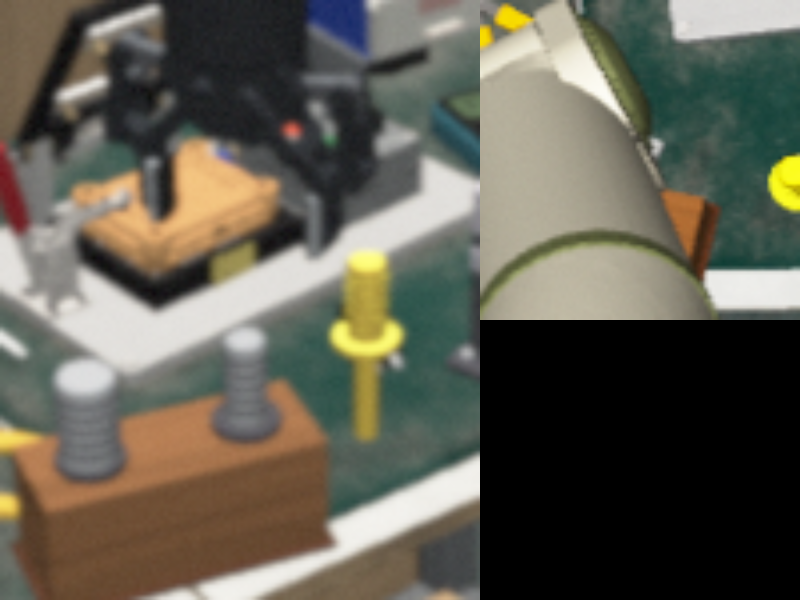

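Both fingers straddle the thin drift: tips at scene (280,252) and (319,261), drift top at about (301,285). Checking the alignment before descending.

```bash
python3 -c "
from h import *
for z in(.18,.193): print(proj('scene',[.4435,.2242,z]))
o=np.array([np.cos(np.radians(27)),np.sin(np.radians(27)),0])
for z in (.18,.193): print([proj('scene',np.array([.4435,.2242,z])+s*.047*o) for s in(-1,1)])
go(.4425,.2257,.088,117)"
```

```text
[300.5947059  263.12920574]
[300.45625268 257.84515962]
[array([320.85241104, 267.7771608 ]), array([280.87778249, 258.60532837])]
[array([320.81684733, 262.44432128]), array([280.64192277, 253.36939121])]
t 1.45 tcp [0.4413 0.2258 0.1791] [-1.7976e+02  7.0000e-02  1.1703e+02] F [ 0.29  0.51 -0.11] gap 0.0854
shift [-0.5  1.4 91.1] len 91.1 turn [-0.004  0.001  0.   ] rows>= 2.1847676036330594 0.0354042506301083
```

move_arm(rows=[[-0.5, 1.4, 25, 0, 0, 0, 0], [-0.5, 1.4, 50, 0, 0, 0, 0], [-0.5, 1.4, 75, 0, 0, 0, 0], [-0.5, 1.4, 88, 0, 0, 0, 0], [-0.5, 1.4, 90, 0, 0, 0, 0]])

```text
time: 1.87
tcp_pos: [0.4407, 0.2266, 0.0868]
eef_rot: [-179.5, 0.1, 117.2]
wrist_force: [-0.4, -0.3, 0.8]
finger_gap: 0.0851
```

```bash
python3 -c "
from h import *
go(.4425,.2257,.088,117)"
```

```text
t 1.87 tcp [0.4407 0.2266 0.0868] [-1.7952e+02  5.0000e-02  1.1718e+02] F [-0.44 -0.29  0.8 ] gap 0.0851
shift [-1.7  1.2 -1.2] len 2.4 turn [-0.008  0.001  0.003] rows>= 0.05703139176508925 0.0718509271504629
```

move_arm(rows=[[-1.7, 1.2, -1.2, -0.008, 0, 0, 0], [-1.7, 1.2, -1.2, -0.008, 0, 0, 0.3], [-1.7, 1.2, -1.2, -0.008, 0, 0, 0.6], [-1.7, 1.2, -1.2, -0.008, 0, 0, 0.8], [-1.7, 1.2, -1.2, -0.008, 0, 0, 1]], newtons=70)

```text
time: 2.28
tcp_pos: [0.4429, 0.2261, 0.0889]
eef_rot: [179.9, 0.0, 117.2]
wrist_force: [0.4, 0.1, 0.0]
finger_gap: 0.0388
```

move_arm(rows=[[0, 0, 0, 0, 0, 0, 1], [0, 0, 0, 0, 0, 0, 1], [0, 0, 0, 0, 0, 0, 1], [0, 0, 0, 0, 0, 0, 1], [0, 0, 0, 0, 0, 0, 1]])

```text
time: 2.7
tcp_pos: [0.4431, 0.2263, 0.0897]
eef_rot: [179.9, 0.0, 117.2]
wrist_force: [-1.8, -0.2, 6.4]
finger_gap: 0.0227
```

move_arm(rows=[[0, 0, -8, 0, 0, 0, 1], [0, 0, -24, 0, 0, 0, 1], [0, 0, -40, 0, 0, 0, 1], [0, 0, -56, 0, 0, 0, 1], [0, 0, -72, 0, 0, 0, 1]])

```text
time: 3.12
tcp_pos: [0.4428, 0.226, 0.163]
eef_rot: [179.9, 0.0, 117.2]
wrist_force: [0.2, 0.7, -2.6]
finger_gap: 0.0225
```

move_arm(rows=[[0, 0, -20, 0, 0, 0, 1], [0, 0, -40, 0, 0, 0, 1], [0, 0, -58, 0, 0, 0, 1], [0, 0, -74, 0, 0, 0, 1], [0, 0, -80, 0, 0, 0, 1]])

```text
time: 3.53
tcp_pos: [0.4431, 0.226, 0.2456]
eef_rot: [179.7, -0.0, 117.1]
wrist_force: [0.1, 0.3, -0.6]
finger_gap: 0.0225
```

```bash
python3 - <<'E'
from h import *
from bench import camera
a=camera("scene");b=camera("top")
go(.472,-.0565,.235,97)
cv2.imwrite("pics/l1.png",cv2.resize(a[150:350,220:380],(640,600)) if 0 else cv2.resize(a[170:345,240:400],None,fx=3.4,fy=3.4,interpolation=cv2.INTER_CUBIC))
E
```

```text
t 3.63 tcp [0.4429 0.2261 0.2441] [179.74  -0.   117.17] F [-1.01 -0.4  -2.53] gap 0.0221
shift [-264.7 -103.2    8.7] len 284.2 turn [ 0.005 -0.001  0.352] rows>= 6.816342859431077 2.816498127512019
```

View pics/l1.png

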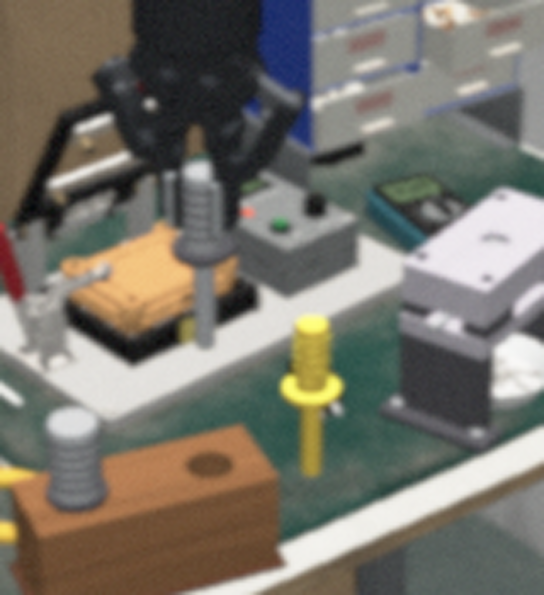

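```bash
python3 - <<'E'
from h import *
t=[.4429,.2261]
for h in (0,.066,.123):
    p=proj("scene",t+[.2441-.082+h]); print(h,p,(p-[240,170])*3.4+1.2)
a=cv2.imread("pics/l1.png")
cv2.imwrite("pics/l2.png",cv2.resize(a[150:370,150:260],None,fx=2.7,fy=2.7))
E
```

```text
0 [300.24244501 270.73222085] [206.02431304 343.6895509 ]
0.066 [299.51958552 243.69794782] [203.56659076 251.77302259]
0.123 [298.86398726 219.17918248] [201.33755669 168.40922043]
```

View pics/l2.png

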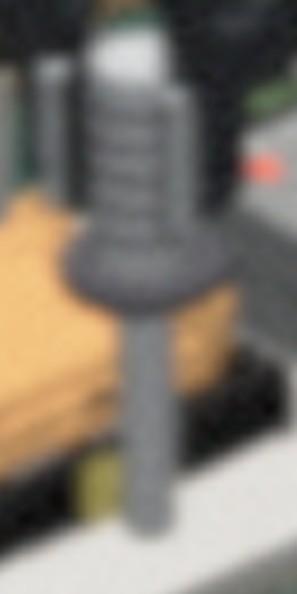

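The drift is held upright, the stand hole is empty, and its tip projects where I expected at about z 0.162. Moving to the block at this height, which clears both the yellow look-alike and the block top.

move_arm(rows=[[-33, -13, 0, 0, 0, 0.045, 1], [-66, -26, 0, 0, 0, 0.09, 1], [-100, -39, 0, 0, 0, 0.135, 1], [-134, -52, 0, 0, 0, 0.18, 1], [-168, -65.5, 0, 0, 0, 0.22, 1]])

```text
time: 4.05
tcp_pos: [0.4605, 0.0451, 0.2429]
eef_rot: [179.8, -0.1, 104.5]
wrist_force: [1.1, -0.3, -0.9]
finger_gap: 0.0222
```

```bash
python3 -c "
from h import *
go(.472,-.0565,.235,97)"
```

```text
t 4.05 tcp [0.4605 0.0451 0.2429] [ 1.7984e+02 -6.0000e-02  1.0446e+02] F [ 1.06 -0.33 -0.86] gap 0.0222
shift [-101.3  -14.3    7.7] len 102.6 turn [ 0.003 -0.001  0.13 ] rows>= 2.4593743599149214 1.0422808460578927
```

move_arm(rows=[[-30, -4, 0, 0, 0, 0.03, 1], [-60, -8, 0, 0, 0, 0.06, 1], [-88, -12, 0, 0, 0, 0.1, 1], [-101, -14, 0, 0, 0, 0.13, 1], [-101, -14, 0, 0, 0, 0.13, 1]])

```text
time: 4.47
tcp_pos: [0.4718, -0.0592, 0.242]
eef_rot: [179.9, -0.0, 96.6]
wrist_force: [0.4, 0.3, -1.7]
finger_gap: 0.0223
```

```bash
python3 - <<'E'
from h import *
from bench import camera
a=camera("scene");b=camera("top")
go(.472,-.0565,.235,97)
cv2.imwrite("pics/b1.png",np.hstack([cv2.resize(a[160:260,350:420],(420,600),interpolation=cv2.INTER_CUBIC),cv2.copyMakeBorder(cv2.resize(b[220:310,320:400],(355,400)),0,200,0,0,cv2.BORDER_CONSTANT)]))
E
```

```text
t 4.57 tcp [ 0.4718 -0.0559  0.242 ] [ 1.7993e+02 -9.0000e-02  9.7000e+01] F [-1.03  0.91 -1.46] gap 0.0222
shift [-0.7  0.1  7. ] len 7.0 turn [ 0.001 -0.002  0.   ] rows>= 0.16864211464891463 0.01651716586315221
```

View pics/b1.png

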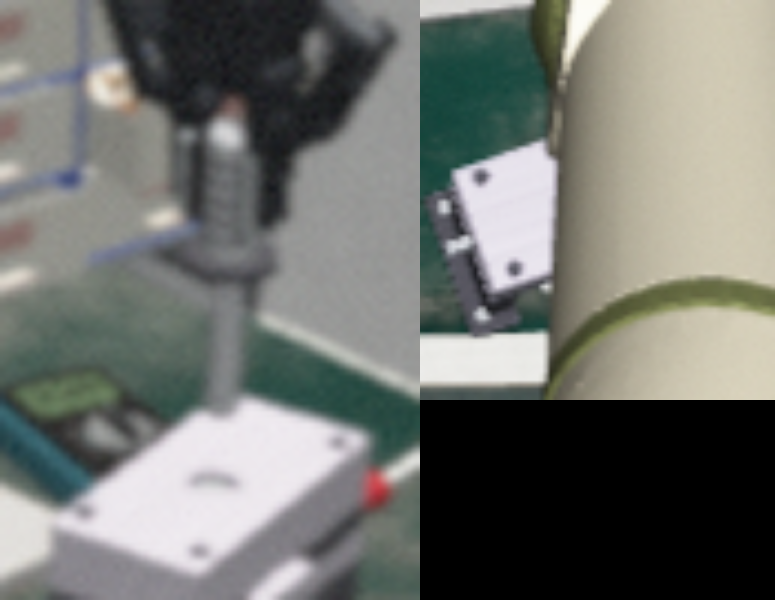

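```bash
python3 - <<'E'
from h import *
f=lambda X:(proj("scene",X)-[350,160])*6+2.5
print("bore",f([.472,-.0565,.128]),"bore from scene-corners",f([.4695,-.0555,.128]))
for i in range(0,360,45):
    c=np.cos(np.radians(i)),np.sin(np.radians(i)); print(i,f([.472+.0105*c[0],-.0565+.0105*c[1],.128]))
for h in(0,.066,.123): print("drift",h,f([.4718,-.0559,.16+h]))
for k in np.eye(3)*.001: print((f([.472+k[0],-.0565+k[1],.128+k[2]])-f([.472,-.0565,.128])))
a=cv2.imread("pics/b1.png"); cv2.imwrite("pics/b2.png",cv2.resize(a[360:560,120:300],None,fx=3,fy=3))
cv2.imwrite("pics/b3.png",cv2.resize(a[100:430,150:300],None,fx=1.8,fy=1.8))
E
```

```text
bore [212.69934668 476.84302746] bore from scene-corners [215.24024437 479.85967252]
0 [194.78637902 467.3773782 ]
45 [186.9988188  475.66311477]
90 [194.25684143 484.7179059 ]
135 [212.43905804 489.19426159]
180 [230.79163282 486.40343298]
225 [238.43395224 478.02450465]
270 [230.99331266 469.0315747 ]
315 [212.95633471 464.64841376]
drift 0 [215.72551696 408.31372216]
drift 0.066 [223.68745742 260.81187795]
drift 0.123 [230.86377939 127.86429684]
[-1.71368054 -0.90555062]
[-1.75000107  0.74724369]
[ 0.11564273 -2.13818885]
```

View pics/b2.png

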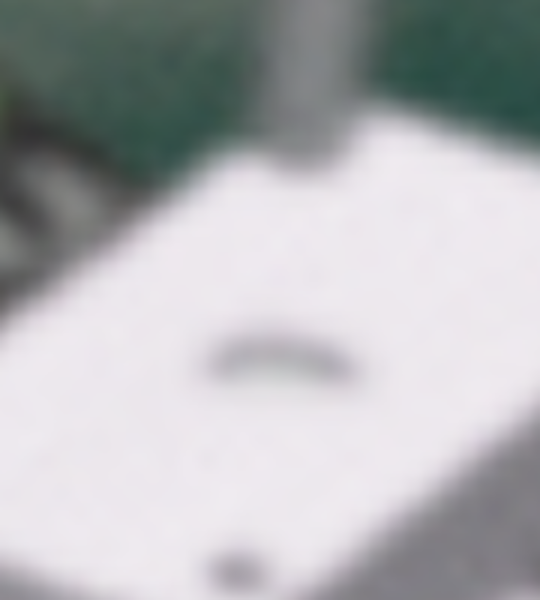

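View pics/b3.png

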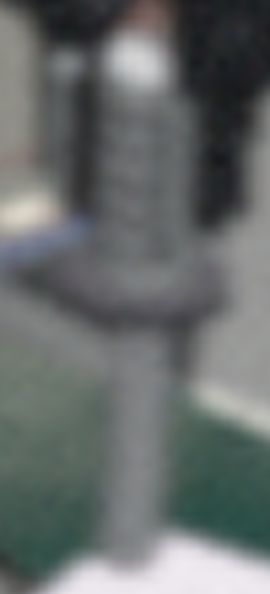

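```bash
python3 -c "
from h import *
go(.4728,-.0557,.216,97)"
```

```text
t 4.57 tcp [ 0.4718 -0.0559  0.242 ] [ 1.7993e+02 -9.0000e-02  9.7000e+01] F [-1.03  0.91 -1.46] gap 0.0222
shift [-0.  1. 26.] len 26.0 turn [ 0.001 -0.002  0.   ] rows>= 0.6239677270478953 0.01651716586315221
```

move_arm(rows=[[0, 1, 8, 0, 0, 0, 1], [0, 1, 16, 0, 0, 0, 1], [0, 1, 23, 0, 0, 0, 1], [0, 1, 26, 0, 0, 0, 1], [0, 1, 26, 0, 0, 0, 1]])

```text
time: 4.98
tcp_pos: [0.4722, -0.0551, 0.2149]
eef_rot: [-180.0, -0.1, 97.1]
wrist_force: [-0.1, 0.8, -1.5]
finger_gap: 0.0224
```

```bash
python3 - <<'E'
from h import *
from bench import camera
a=camera("scene")
go(.4728,-.0557,.216,97)
cv2.imwrite("pics/b4.png",cv2.resize(a[195:260,355:415],None,fx=9,fy=9,interpolation=cv2.INTER_CUBIC))
E
```

```text
t 5.03 tcp [ 0.4725 -0.0553  0.2154] [-1.7999e+02 -1.0000e-01  9.7040e+01] F [ 0.53  0.2  -2.07] gap 0.0222
shift [-0.4  0.3 -0.6] len 0.8 turn [-0.    -0.002  0.001] rows>= 0.019082544594465945 0.015037698875494955
```

View pics/b4.png

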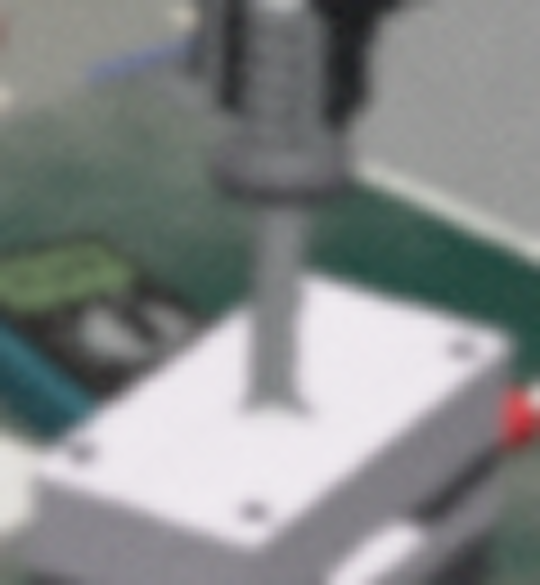

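The tip hovers centred over the bore: shaft x≈273, bore arc centre ≈276, in the 9x crop. Lowering to contact.

move_arm(rows=[[0, 0, 2, 0, 0, 0, 1], [0, 0, 4, 0, 0, 0, 1], [0, 0, 6, 0, 0, 0, 1], [0, 0, 7, 0, 0, 0, 1], [0, 0, 8, 0, 0, 0, 1]])

```text
time: 5.45
tcp_pos: [0.4725, -0.0554, 0.2073]
eef_rot: [-180.0, -0.1, 97.0]
wrist_force: [0.3, 0.2, -1.7]
finger_gap: 0.0226
```

move_arm(rows=[[0, 0, 0.3, 0, 0, 0, 1], [0, 0, 0.6, 0, 0, 0, 1], [0, 0, 0.9, 0, 0, 0, 1], [0, 0, 1.2, 0, 0, 0, 1], [0, 0, 1.5, 0, 0, 0, 1]])

```text
time: 5.87
tcp_pos: [0.4725, -0.0554, 0.2058]
eef_rot: [180.0, -0.1, 97.0]
wrist_force: [0.0, -0.0, -1.4]
finger_gap: 0.0225
```

move_arm(rows=[[0, 0, 0.2, 0, 0, 0, 1], [0, 0, 0.4, 0, 0, 0, 1], [0, 0, 0.6, 0, 0, 0, 1], [0, 0, 0.8, 0, 0, 0, 1], [0, 0, 0.8, 0, 0, 0, 1]])

```text
time: 6.28
tcp_pos: [0.4727, -0.0553, 0.2053]
eef_rot: [180.0, -0.1, 97.0]
wrist_force: [0.2, -0.1, 2.7]
finger_gap: 0.0224
```

move_arm(rows=[[0, 0, 0.2, 0, 0, 0, 1], [0, 0, 0.4, 0, 0, 0, 1], [0, 0, 0.6, 0, 0, 0, 1], [0, 0, 0.6, 0, 0, 0, 1], [0, 0, 0.6, 0, 0, 0, 1]])

```text
time: 6.7
tcp_pos: [0.473, -0.0554, 0.205]
eef_rot: [179.9, -0.1, 97.0]
wrist_force: [-0.3, 0.8, 6.0]
finger_gap: 0.0223
```

move_arm(rows=[[0, 0, 0.3, 0, 0, 0, 1], [0, 0, 0.6, 0, 0, 0, 1], [0, 0, 0.9, 0, 0, 0, 1], [0, 0, 0.9, 0, 0, 0, 1], [0, 0, 0.9, 0, 0, 0, 1]])

```text
time: 7.12
tcp_pos: [0.4733, -0.0554, 0.2046]
eef_rot: [179.9, -0.1, 97.0]
wrist_force: [-1.9, 1.3, 9.0]
finger_gap: 0.0223
```

```bash
python3 -c "
from h import *
go(.4728,-.0557,.2,97)"
```

```text
t 7.12 tcp [ 0.4733 -0.0554  0.2046] [ 1.7988e+02 -1.1000e-01  9.7020e+01] F [-1.94  1.3   9.03] gap 0.0223
shift [-0.2 -0.6  4.6] len 4.6 turn [ 0.002 -0.002  0.   ] rows>= 0.11017756378011824 0.022994316972496726
```

move_arm(rows=[[0, -0.3, 0.4, 0, 0, 0, 1], [0, -0.5, 0.8, 0, 0, 0, 1], [0, -0.5, 1.2, 0, 0, 0, 1], [0, -0.5, 1.2, 0, 0, 0, 1], [0, -0.5, 1.2, 0, 0, 0, 1]])

```text
time: 7.53
tcp_pos: [0.4733, -0.0555, 0.2041]
eef_rot: [179.8, -0.1, 97.0]
wrist_force: [-2.4, 0.9, 11.5]
finger_gap: 0.0224
```

move_arm(rows=[[0, -0.2, 0.9, 0, 0, 0, 1], [0, -0.2, 1.1, 0, 0, 0, 1], [0, -0.2, 1.3, 0, 0, 0, 1], [0, -0.2, 1.4, 0, 0, 0, 1], [0, -0.2, 1.4, 0, 0, 0, 1]])

```text
time: 7.95
tcp_pos: [0.4734, -0.0556, 0.2035]
eef_rot: [179.7, -0.1, 97.0]
wrist_force: [-3.0, -0.1, 15.1]
finger_gap: 0.0225
```

move_arm(rows=[[0, -0.3, 1.0, 0.005, -0.002, 0, 1], [0, -0.3, 1.1, 0.005, -0.002, 0, 1], [0, -0.3, 1.2, 0.005, -0.002, 0, 1], [0, -0.3, 1.3, 0.005, -0.002, 0, 1], [0, -0.3, 1.3, 0.005, -0.002, 0, 1]])

```text
time: 8.37
tcp_pos: [0.4736, -0.0555, 0.2031]
eef_rot: [180.0, -0.0, 97.0]
wrist_force: [-2.4, 1.4, 15.4]
finger_gap: 0.0227
```

move_arm(rows=[[0, -0.3, 1.0, 0.005, -0.002, 0, 1], [0, -0.3, 1.1, 0.005, -0.002, 0, 1], [0, -0.3, 1.2, 0.005, -0.002, 0, 1], [0, -0.3, 1.3, 0.005, -0.002, 0, 1], [0, -0.3, 1.3, 0.005, -0.002, 0, 1]])

```text
time: 8.78
tcp_pos: [0.4739, -0.0554, 0.2027]
eef_rot: [-179.9, 0.0, 97.0]
wrist_force: [-1.1, 0.6, 13.3]
finger_gap: 0.0223
```

move_arm(rows=[[0, -0.6, 1.1, 0.001, 0, 0, 1], [0, -0.8, 1.3, 0.001, 0, 0, 1], [0, -0.8, 1.4, 0.001, 0, 0, 1], [0, -0.8, 1.5, 0.001, 0, 0, 1], [0, -0.8, 1.6, 0.001, 0, 0, 1]])

```text
time: 9.2
tcp_pos: [0.4738, -0.0555, 0.2022]
eef_rot: [-179.9, 0.0, 97.0]
wrist_force: [-1.8, 0.6, 17.1]
finger_gap: 0.0227
```

```bash
python3 - <<'E'
from h import *
from bench import camera
a=camera("scene")
go(.4728,-.0557,.2,97)
f=lambda X:(proj("scene",X)-[355,195])*9+4
cv2.imwrite("pics/b5.png",cv2.resize(a[195:260,355:415],None,fx=9,fy=9,interpolation=cv2.INTER_CUBIC))
E
```

```text
t 9.25 tcp [ 0.4738 -0.0555  0.2021] [-1.799e+02  3.000e-02  9.701e+01] F [-2.27  1.57 16.47] gap 0.0225
shift [-0.1 -1.   2.2] len 2.4 turn [-0.002  0.     0.   ] rows>= 0.05670277940922202 0.014250843817349076
```

View pics/b5.png

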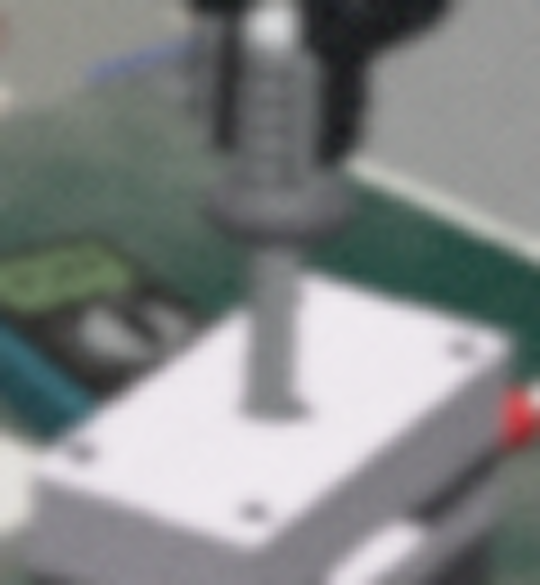

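No slip: the collar came down by the TCP's 13 mm. The shaft sits slightly to the +x side, so I'll bias it back and keep leaning.

move_arm(rows=[[0, -1.0, 1.1, -0.001, 0, 0, 1], [0, -1.3, 1.2, -0.001, 0, 0, 1], [0, -1.3, 1.3, -0.001, 0, 0, 1], [0, -1.3, 1.4, -0.001, 0, 0, 1], [0, -1.3, 1.5, -0.001, 0, 0, 1]])

```text
time: 9.67
tcp_pos: [0.4734, -0.0555, 0.2017]
eef_rot: [179.9, 0.0, 97.0]
wrist_force: [-0.6, 1.3, 15.3]
finger_gap: 0.0225
```

move_arm(rows=[[0, -1.0, 1.1, -0.001, 0, 0, 1], [0, -1.3, 1.2, -0.001, 0, 0, 1], [0, -1.3, 1.3, -0.001, 0, 0, 1], [0, -1.3, 1.4, -0.001, 0, 0, 1], [0, -1.3, 1.5, -0.001, 0, 0, 1]])

```text
time: 10.08
tcp_pos: [0.4731, -0.0556, 0.2013]
eef_rot: [179.7, -0.0, 97.0]
wrist_force: [-1.0, 0.1, 15.4]
finger_gap: 0.0225
```

move_arm(rows=[[0, -0.6, 1.1, 0.004, 0, 0, 1], [0, -0.6, 1.2, 0.004, 0, 0, 1], [0, -0.6, 1.3, 0.004, 0, 0, 1], [0, -0.6, 1.4, 0.004, 0, 0, 1], [0, -0.6, 1.5, 0.004, 0, 0, 1]])

```text
time: 10.5
tcp_pos: [0.4733, -0.0556, 0.2008]
eef_rot: [179.8, -0.0, 97.0]
wrist_force: [-2.8, 1.0, 16.3]
finger_gap: 0.0226
```

move_arm(rows=[[0, -0.8, 1.1, 0.002, 0, 0, 1], [0, -0.8, 1.2, 0.002, 0, 0, 1], [0, -0.8, 1.3, 0.002, 0, 0, 1], [0, -0.8, 1.4, 0.002, 0, 0, 1], [0, -0.8, 1.5, 0.002, 0, 0, 1]])

```text
time: 10.92
tcp_pos: [0.4733, -0.0556, 0.2004]
eef_rot: [179.8, -0.0, 97.0]
wrist_force: [-1.6, 0.7, 16.1]
finger_gap: 0.0226
```

move_arm(rows=[[0, -0.8, 1.1, 0.002, 0, 0, 1], [0, -0.8, 1.2, 0.002, 0, 0, 1], [0, -0.8, 1.3, 0.002, 0, 0, 1], [0, -0.8, 1.4, 0.002, 0, 0, 1], [0, -0.8, 1.5, 0.002, 0, 0, 1]])

```text
time: 11.33
tcp_pos: [0.4733, -0.0557, 0.2]
eef_rot: [179.8, -0.1, 97.0]
wrist_force: [-2.5, 1.2, 16.8]
finger_gap: 0.0219
```

move_arm(rows=[[0, -0.8, 1.1, 0.002, 0, 0, 1], [0, -0.8, 1.2, 0.002, 0, 0, 1], [0, -0.8, 1.3, 0.002, 0, 0, 1], [0, -0.8, 1.4, 0.002, 0, 0, 1], [0, -0.8, 1.4, 0.002, 0, 0, 1]])

```text
time: 11.75
tcp_pos: [0.4733, -0.0557, 0.1995]
eef_rot: [179.8, -0.1, 97.0]
wrist_force: [-1.8, -0.0, 14.8]
finger_gap: 0.0226
```

move_arm(rows=[[0, -0.8, 1.1, 0.002, 0, 0, 1], [0, -0.8, 1.2, 0.002, 0, 0, 1], [0, -0.8, 1.3, 0.002, 0, 0, 1], [0, -0.8, 1.4, 0.002, 0, 0, 1], [0, -0.8, 1.4, 0.002, 0, 0, 1]])

```text
time: 12.17
tcp_pos: [0.4733, -0.0557, 0.1991]
eef_rot: [179.8, -0.1, 97.0]
wrist_force: [-0.9, 1.1, 13.3]
finger_gap: 0.0223
```

move_arm(rows=[[0, -0.8, 1.1, 0.002, 0, 0, 1], [0, -0.8, 1.2, 0.002, 0, 0, 1], [0, -0.8, 1.3, 0.002, 0, 0, 1], [0, -0.8, 1.4, 0.002, 0, 0, 1], [0, -0.8, 1.4, 0.002, 0, 0, 1]])

```text
time: 12.58
tcp_pos: [0.4733, -0.0558, 0.1986]
eef_rot: [179.8, -0.1, 97.0]
wrist_force: [-1.6, 0.2, 12.7]
finger_gap: 0.0225
```

move_arm(rows=[[0, -0.8, 1.1, 0.002, 0, 0, 1], [0, -0.8, 1.2, 0.002, 0, 0, 1], [0, -0.8, 1.3, 0.002, 0, 0, 1], [0, -0.8, 1.4, 0.002, 0, 0, 1], [0, -0.8, 1.4, 0.002, 0, 0, 1]])

```text
time: 13.0
tcp_pos: [0.4732, -0.0557, 0.198]
eef_rot: [179.8, -0.1, 97.0]
wrist_force: [-0.9, 0.7, 11.7]
finger_gap: 0.0227
```

move_arm(rows=[[0, -0.6, 1.1, 0.003, 0, 0, 1], [0, -0.6, 1.2, 0.003, 0, 0, 1], [0, -0.6, 1.3, 0.003, 0, 0, 1], [0, -0.6, 1.4, 0.003, 0, 0, 1], [0, -0.6, 1.5, 0.003, 0, 0, 1]])

```text
time: 13.42
tcp_pos: [0.4733, -0.0558, 0.1971]
eef_rot: [179.9, -0.1, 97.0]
wrist_force: [-0.2, 0.5, 10.6]
finger_gap: 0.0221
```

move_arm(rows=[[0, -0.6, 1.1, 0.003, 0, 0, 1], [0, -0.6, 1.2, 0.003, 0, 0, 1], [0, -0.6, 1.3, 0.003, 0, 0, 1], [0, -0.6, 1.4, 0.003, 0, 0, 1], [0, -0.6, 1.5, 0.003, 0, 0, 1]])

```text
time: 13.83
tcp_pos: [0.4734, -0.0557, 0.1961]
eef_rot: [180.0, -0.1, 97.0]
wrist_force: [0.1, 0.6, 8.0]
finger_gap: 0.0224
```

move_arm(rows=[[0, -0.6, 1.1, 0.003, 0, 0, 1], [0, -0.6, 1.2, 0.003, 0, 0, 1], [0, -0.6, 1.3, 0.003, 0, 0, 1], [0, -0.6, 1.4, 0.003, 0, 0, 1], [0, -0.6, 1.5, 0.003, 0, 0, 1]])

```text
time: 14.25
tcp_pos: [0.4732, -0.0557, 0.1948]
eef_rot: [-179.9, -0.1, 97.0]
wrist_force: [0.8, 1.6, 3.1]
finger_gap: 0.0225
```

move_arm(rows=[[0, -0.6, 1.1, 0.003, 0, 0, 1], [0, -0.6, 1.2, 0.003, 0, 0, 1], [0, -0.6, 1.3, 0.003, 0, 0, 1], [0, -0.6, 1.4, 0.003, 0, 0, 1], [0, -0.6, 1.5, 0.003, 0, 0, 1]])

```text
time: 14.67
tcp_pos: [0.4727, -0.0558, 0.1932]
eef_rot: [-179.7, -0.1, 97.0]
wrist_force: [0.6, 0.2, 1.7]
finger_gap: 0.0227
```

move_arm(rows=[[0, 0, 0.6, -0.004, 0, 0, 1], [0, 0, 1.2, -0.004, 0, 0, 1], [0, 0, 1.8, -0.004, 0, 0, 1], [0, 0, 2.4, -0.004, 0, 0, 1], [0, 0, 3, -0.004, 0, 0, 1]])

```text
time: 15.08
tcp_pos: [0.4725, -0.0558, 0.1901]
eef_rot: [-179.9, -0.1, 97.0]
wrist_force: [-0.4, -0.7, 1.1]
finger_gap: 0.0228
```

move_arm(rows=[[0, 0, 0.7, -0.002, 0, 0, 1], [0, 0, 1.4, -0.002, 0, 0, 1], [0, 0, 2.1, -0.002, 0, 0, 1], [0, 0, 2.8, -0.002, 0, 0, 1], [0, 0, 3.5, -0.002, 0, 0, 1]])

```text
time: 15.5
tcp_pos: [0.4724, -0.0558, 0.1866]
eef_rot: [180.0, -0.1, 97.0]
wrist_force: [0.6, 0.4, 1.8]
finger_gap: 0.0225
```

move_arm(rows=[[0, 0, 0.7, 0, 0, 0, 1], [0, 0, 1.4, 0, 0, 0, 1], [0, 0, 2.1, 0, 0, 0, 1], [0, 0, 2.8, 0, 0, 0, 1], [0, 0, 3.5, 0, 0, 0, 1]])

```text
time: 15.92
tcp_pos: [0.4724, -0.0558, 0.183]
eef_rot: [180.0, -0.1, 97.0]
wrist_force: [-0.5, 0.7, 1.9]
finger_gap: 0.0223
```

move_arm(rows=[[0, 0, 0.7, 0, 0, 0, 1], [0, 0, 1.4, 0, 0, 0, 1], [0, 0, 2.1, 0, 0, 0, 1], [0, 0, 2.8, 0, 0, 0, 1], [0, 0, 3.5, 0, 0, 0, 1]])

```text
time: 16.33
tcp_pos: [0.4724, -0.0558, 0.1794]
eef_rot: [180.0, -0.1, 97.0]
wrist_force: [-0.3, -0.6, 3.6]
finger_gap: 0.0228
```

move_arm(rows=[[0, 0, 0.7, 0, 0, 0, 1], [0, 0, 1.4, 0, 0, 0, 1], [0, 0, 2.1, 0, 0, 0, 1], [0, 0, 2.8, 0, 0, 0, 1], [0, 0, 3.5, 0, 0, 0, 1]])

```text
time: 16.75
tcp_pos: [0.4725, -0.0558, 0.1759]
eef_rot: [180.0, -0.1, 97.0]
wrist_force: [-0.5, 0.7, 3.5]
finger_gap: 0.0227
```

move_arm(rows=[[0, 0, 0.7, 0, 0, 0, 1], [0, 0, 1.4, 0, 0, 0, 1], [0, 0, 2.1, 0, 0, 0, 1], [0, 0, 2.8, 0, 0, 0, 1], [0, 0, 3.5, 0, 0, 0, 1]])

```text
time: 17.17
tcp_pos: [0.4725, -0.0558, 0.1723]
eef_rot: [180.0, -0.1, 97.0]
wrist_force: [0.2, 0.8, 3.1]
finger_gap: 0.0228
```

move_arm(rows=[[0, 0, 0.7, 0, 0, 0, 1], [0, 0, 1.4, 0, 0, 0, 1], [0, 0, 2.1, 0, 0, 0, 1], [0, 0, 2.8, 0, 0, 0, 1], [0, 0, 3.5, 0, 0, 0, 1]])

```text
time: 17.58
tcp_pos: [0.4722, -0.0558, 0.1685]
eef_rot: [180.0, -0.1, 97.0]
wrist_force: [-0.7, -0.2, -1.9]
finger_gap: 0.0223
```

move_arm(rows=[[0, 0, 0.7, 0, 0, 0, 1], [0, 0, 1.4, 0, 0, 0, 1], [0, 0, 2.1, 0, 0, 0, 1], [0, 0, 2.8, 0, 0, 0, 1], [0, 0, 3.5, 0, 0, 0, 1]])

```text
time: 18.0
tcp_pos: [0.4722, -0.0558, 0.1649]
eef_rot: [-180.0, -0.1, 97.0]
wrist_force: [-0.3, 0.2, -1.7]
finger_gap: 0.0224
```

Force dropped back to the hanging baseline, so the dowel has fallen free. Looking at the dish.

```bash
python3 - <<'E'
from h import *
from bench import camera
a=camera("scene")
cv2.imwrite("pics/d1.png",cv2.resize(a[200:310,345:425],None,fx=5.4,fy=5.4,interpolation=cv2.INTER_CUBIC))
E
```

```text
(no output)
```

View pics/d1.png

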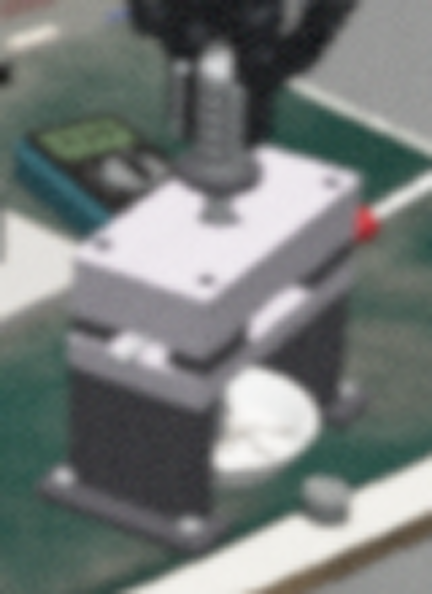

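The collar is about 19 mm above the block top. The dish at (250,425) in the crop is in place, with the dowel probably hidden by the leg. Lowering the collar.

move_arm(rows=[[0, 0, 2, 0, 0, 0, 1], [0, 0, 4.5, 0, 0, 0, 1], [0, 0, 7, 0, 0, 0, 1], [0, 0, 9.5, 0, 0, 0, 1], [0, 0, 11, 0, 0, 0, 1]])

```text
time: 18.47
tcp_pos: [0.472, -0.0558, 0.1534]
eef_rot: [-180.0, -0.1, 97.0]
wrist_force: [-0.2, 0.6, -2.0]
finger_gap: 0.0226
```

move_arm(rows=[[0, 0, 1, 0, 0, 0, 1], [0, 0, 2, 0, 0, 0, 1], [0, 0, 3, 0, 0, 0, 1], [0, 0, 4, 0, 0, 0, 1], [0, 0, 4.5, 0, 0, 0, 1]])

```text
time: 18.88
tcp_pos: [0.472, -0.0557, 0.1488]
eef_rot: [-180.0, -0.1, 97.0]
wrist_force: [0.4, 0.2, -1.5]
finger_gap: 0.0223
```

move_arm(rows=[[0, 0, 0.3, 0, 0, 0, 1], [0, 0, 0.6, 0, 0, 0, 1], [0, 0, 0.9, 0, 0, 0, 1], [0, 0, 1.2, 0, 0, 0, 1], [0, 0, 1.5, 0, 0, 0, 1]])

```text
time: 19.3
tcp_pos: [0.472, -0.0557, 0.1473]
eef_rot: [-180.0, -0.1, 97.0]
wrist_force: [0.9, 0.9, -1.8]
finger_gap: 0.0224
```

move_arm(rows=[[0, 0, 0.2, 0, 0, 0, 1], [0, 0, 0.4, 0, 0, 0, 1], [0, 0, 0.6, 0, 0, 0, 1], [0, 0, 0.8, 0, 0, 0, 1], [0, 0, 1.0, 0, 0, 0, 1]])

```text
time: 19.72
tcp_pos: [0.472, -0.0557, 0.1463]
eef_rot: [-180.0, -0.1, 97.0]
wrist_force: [0.2, -0.3, -1.9]
finger_gap: 0.0225
```

move_arm(rows=[[0, 0, 0.2, 0, 0, 0, 1], [0, 0, 0.4, 0, 0, 0, 1], [0, 0, 0.6, 0, 0, 0, 1], [0, 0, 0.8, 0, 0, 0, 1], [0, 0, 0.8, 0, 0, 0, 1]])

```text
time: 20.13
tcp_pos: [0.472, -0.0557, 0.1457]
eef_rot: [-180.0, -0.1, 97.0]
wrist_force: [-0.9, 0.9, 5.3]
finger_gap: 0.0232
```

move_arm(rows=[[0, 0, 0.2, 0, 0, 0, 1], [0, 0, 0.4, 0, 0, 0, 1], [0, 0, 0.5, 0, 0, 0, 1], [0, 0, 0.5, 0, 0, 0, 1], [0, 0, 0.5, 0, 0, 0, 1]])

```text
time: 20.55
tcp_pos: [0.472, -0.0557, 0.1457]
eef_rot: [180.0, -0.1, 97.0]
wrist_force: [-3.0, 1.1, 9.2]
finger_gap: 0.0225
```

```bash
python3 - <<'E'
from h import *
from bench import camera
a=camera("scene")
go(.472,-.0557,.1457,97)
cv2.imwrite("pics/d2.png",cv2.resize(a[200:265,355:415],None,fx=9,fy=9,interpolation=cv2.INTER_CUBIC))
E
```

```text
t 20.6 tcp [ 0.472  -0.0557  0.1457] [ 1.7999e+02 -1.5000e-01  9.6990e+01] F [-2.29  0.29  9.23] gap 0.0225
shift [-0. -0. -0.] len 0.0 turn [ 0.    -0.003 -0.   ] rows>= 0.0008271012883138516 0.020765752228905955
```

View pics/d2.png

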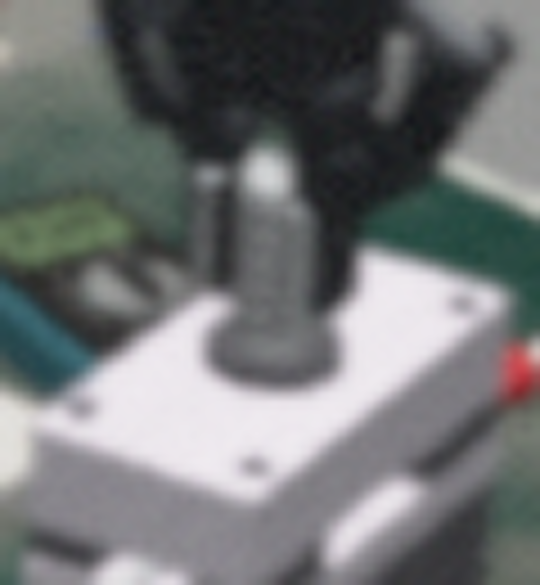

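The collar is on the block's top. I'll release slowly and then back off straight up.

move_arm(rows=[[0, 0, 0, 0, 0, 0, 1], [0, 0, 0, 0, 0, 0, 0.8], [0, 0, 0, 0, 0, 0, 0.65], [0, 0, 0, 0, 0, 0, 0.55], [0, 0, 0, 0, 0, 0, 0.45]], newtons=20)

```text
time: 21.02
tcp_pos: [0.4721, -0.0557, 0.1456]
eef_rot: [180.0, -0.1, 97.0]
wrist_force: [0.4, 0.7, -0.2]
finger_gap: 0.0468
```

move_arm(rows=[[0, 0, 0, 0, 0, 0, 0.3], [0, 0, 0, 0, 0, 0, 0.2], [0, 0, 0, 0, 0, 0, 0.1], [0, 0, 0, 0, 0, 0, 0], [0, 0, 0, 0, 0, 0, 0]])

```text
time: 21.43
tcp_pos: [0.4721, -0.0557, 0.1456]
eef_rot: [180.0, -0.1, 97.0]
wrist_force: [0.0, -0.6, 0.9]
finger_gap: 0.0852
```

```bash
python3 - <<'E'
from h import *
go(.472,-.0557,.23,97)
E
```

```text
t 21.43 tcp [ 0.4721 -0.0557  0.1456] [ 1.7999e+02 -1.4000e-01  9.6990e+01] F [ 0.04 -0.58  0.93] gap 0.0852
shift [  0.2  -0.1 -84.4] len 84.4 turn [ 0.    -0.002 -0.   ] rows>= 2.024112594531941 0.019768591394604264
```

move_arm(rows=[[0, 0, -6, 0, 0, 0, 0], [0, 0, -18, 0, 0, 0, 0], [0, 0, -34, 0, 0, 0, 0], [0, 0, -52, 0, 0, 0, 0], [0, 0, -70, 0, 0, 0, 0]])

```text
time: 21.85
tcp_pos: [0.4718, -0.056, 0.2166]
eef_rot: [-180.0, -0.1, 97.0]
wrist_force: [0.4, -0.6, -0.1]
finger_gap: 0.0853
```

move_arm(rows=[[0, 0, -20, 0, 0, 0, 0], [0, 0, -40, 0, 0, 0, 0], [0, 0, -60, 0, 0, 0, 0], [0, 0, -80, 0, 0, 0, 0], [0, 0, -100, 0, 0, 0, 0]])

```text
time: 22.27
tcp_pos: [0.4715, -0.0564, 0.3181]
eef_rot: [-180.0, -0.1, 97.0]
wrist_force: [0.0, -0.5, 0.3]
finger_gap: 0.0852
```

```bash
python3 - <<'E'
from h import *
go(.5,.15,.3,110)
E
```

```text
t 22.27 tcp [ 0.4715 -0.0564  0.3181] [-1.7999e+02 -1.3000e-01  9.6960e+01] F [ 0.02 -0.52  0.27] gap 0.0852
shift [201.4  53.3  18.6] len 209.2 turn [ 0.    -0.002 -0.228] rows>= 5.015835363365066 1.8205856275373753
```

move_arm(rows=[[35, 9, 0, 0, 0, -0.04, 0], [70, 18, 0, 0, 0, -0.08, 0], [105, 27, 0, 0, 0, -0.12, 0], [140, 36, 0, 0, 0, -0.17, 0], [175, 45, 0, 0, 0, -0.22, 0]])

```text
time: 22.68
tcp_pos: [0.4947, 0.1242, 0.3193]
eef_rot: [179.9, -0.1, 109.7]
wrist_force: [1.4, -1.1, 0.0]
finger_gap: 0.0853
```

```bash
python3 - <<'E'
from h import *
from bench import camera
a=camera("scene");b=camera("top")
cv2.imwrite("pics/e1.png",cv2.resize(a[200:310,345:425],None,fx=5.4,fy=5.4,interpolation=cv2.INTER_CUBIC))
cv2.imwrite("pics/e2.png",cv2.resize(b[225:315,320:400],None,fx=6.6,fy=6.6,interpolation=cv2.INTER_CUBIC))
cv2.imwrite("pics/e3.png",b); cv2.imwrite("pics/e4.png",a)
E
```

```text
(no output)
```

View pics/e1.png

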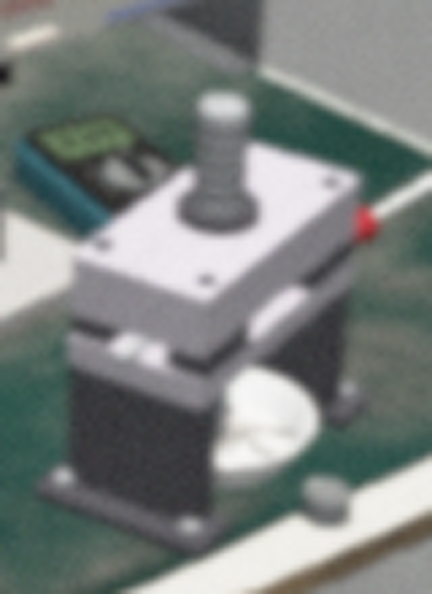

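View pics/e2.png

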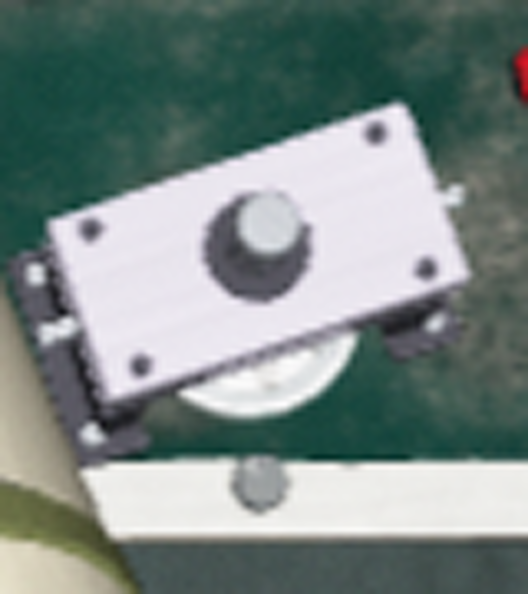

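View pics/e4.png

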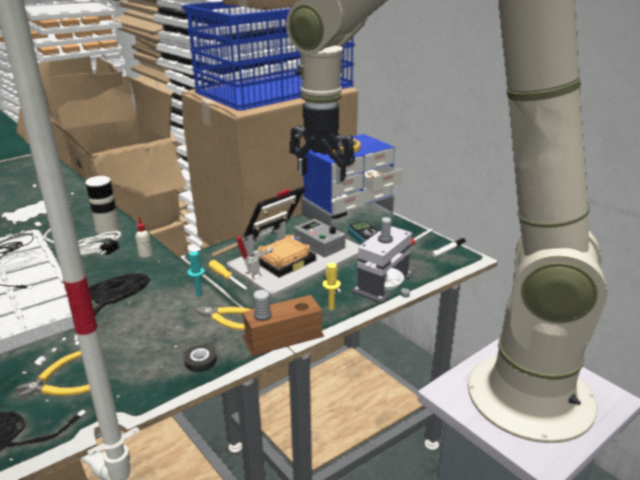

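```bash
python3 - <<'E'
from h import *
print(tri((386.2,218.7),(360.85,258.6)))
c=tri((345+218/5.4,200+210/5.4),(320+257/6.6,225+247/6.6)); print("collar",c)
a0=cv2.imread("pics/scene0.png");a1=cv2.imread("pics/e4.png");b0=cv2.imread("pics/top0.png");b1=cv2.imread("pics/e3.png")
k=lambda i,y0,y1,x0,x1:cv2.resize(i[y0:y1,x0:x1],(390,290),interpolation=cv2.INTER_CUBIC)
cv2.imwrite("pics/f1.png",np.vstack([np.hstack([k(a0,260,295,373,420),k(a1,260,295,373,420)]),np.hstack([k(b0,268,303,335,382),k(b1,268,303,335,382)])]))
E
```

```text
(array([ 0.47190568, -0.05689698,  0.18395103]), [array([0.1, 0. ]), array([-0.1, -0.1])])
collar (array([ 0.4717274 , -0.05714459,  0.12838376]), [array([-0.1, -0. ]), array([0.1, 0.1])])
```

View pics/f1.png

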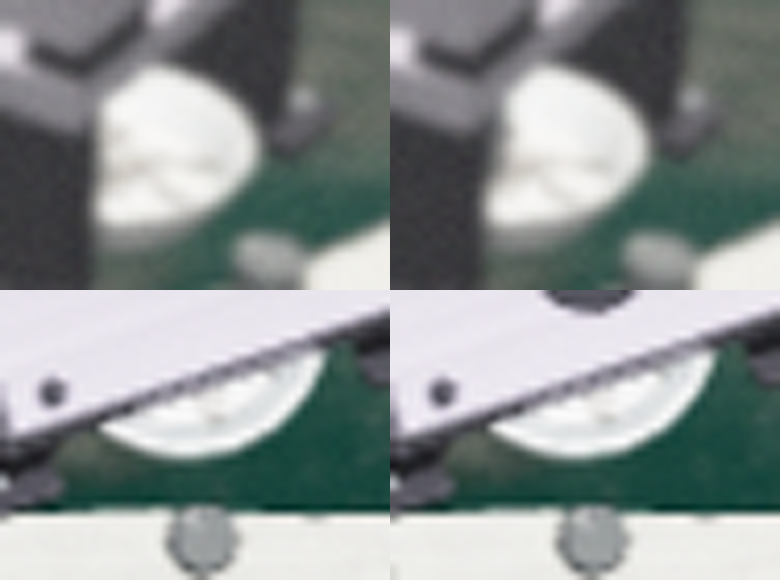

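```bash
python3 - <<'E'
from h import *
for z in(.005,.02,.04,.06): 
    p=proj("scene",[.471,-.056,z]); print(z,p,(p-[373,260])*[390/47,290/35])
ps=[proj("scene",[.471+.046*np.cos(i),-.056+.046*np.sin(i),.021]) for i in np.radians(range(0,360,45))]
print([np.round((p-[373,260])*[390/47,290/35]) for p in ps])
# dish circle fit from top-rim points, z=.021
pts=[(100,430-290),(190,457-290),(280,420-290),(325,350-290)]
w=np.array([atz("top",np.array(p)*[47/390,35/290]+[335,268],.021)[:2] for p in pts])
A=np.c_[2*w,np.ones(4)];s=np.linalg.lstsq(A,(w**2).sum(1),rcond=None)[0];print("dish",s[:2],np.sqrt(s[2]+s[0]**2+s[1]**2))
E
```

```text
0.005 [382.89049976 281.36705379] [ 82.07010442 177.04130281]
0.02 [383.15912798 276.41333114] [ 84.2991471  135.99617227]
0.04 [383.52139528 269.73282782] [87.30519488 80.64343048]
0.06 [383.8884288  262.96443155] [90.35079215 24.56243285]
[array([-18.,  72.]), array([-66., 126.]), array([-25., 185.]), array([ 82., 215.]), array([192., 197.]), array([235., 141.]), array([190.,  83.]), array([86., 55.])]
dish [ 0.46825499 -0.05999362] 0.04672917864330212
```

```bash
python3 - <<'E'
from h import *
from bench import camera
a0=cv2.imread("pics/scene0.png")
a1=cv2.imread("pics/e4.png")
g0=cv2.cvtColor(a0,6).astype(int);g1=cv2.cvtColor(a1,6).astype(int)
print(g0[264:290,381:392]);print((g1-g0)[264:290,381:392])
E
```

```text
[[134 128 122 108  95  76  65  71  87 109 125]
 [120 119 107  88  72  66  71  90 108 122 122]
 [ 96  90  84  69  69  74  89 108 120 129 125]
 [ 66  66  64  69  80  96 112 123 138 143 145]
 [ 77  66  69  85 104 117 127 135 160 187 197]
 [104  94  95 108 120 129 137 163 196 225 233]
 [134 123 117 124 135 150 172 203 228 240 243]
 [138 130 128 134 156 187 219 235 242 244 244]
 [136 131 132 144 184 225 240 245 246 245 245]
 [135 132 128 144 193 234 245 247 246 245 245]
 [130 122 114 135 187 227 240 244 245 245 245]
 [110 105  96 125 179 213 224 234 243 246 246]
 [ 76  78  80 120 174 204 215 230 241 246 247]
 [ 66  60  69 110 169 207 222 232 239 243 244]
 [ 61  58  66 112 172 215 225 227 229 233 233]
 [ 58  60  70 110 164 205 216 217 213 216 221]
 [ 56  57  66 109 155 191 203 208 203 209 220]
 [ 57  59  69 106 156 186 202 210 218 223 224]
 [ 58  59  74 119 172 203 219 227 234 236 230]
 [ 55  55  78 133 191 219 229 237 243 243 235]
 [ 59  58  86 146 211 236 240 242 245 244 242]
 [ 55  59  85 146 209 236 241 240 239 238 236]
 [ 56  58  79 128 181 212 223 219 215 207 203]
 [ 54  57  72 105 1
[... 645 characters left out ...]
  -2  -2 -41 -79 -78 -43  -9  -1   1   0]
 [  5  -3  -9 -42 -72 -68 -35  -7   0   0   0]
 [ -4   1  -9 -35 -64 -61 -29  -6   0  -1   0]
 [ -3   3  -5 -37 -63 -66 -35  -8  -1  -1   2]
 [ -6  -7 -11 -32 -53 -61 -31 -10   1   0   1]
 [  0   0  -2 -28 -38 -38 -18 -10   1   0   1]
 [ -1  -4  -5 -11 -17 -14  -6  -1  -1   0  -2]
 [ -2   2   1  -3  -5  -5  -2  -1   0   1  -3]
 [  6   2   1   0   1   2   1   1   0   1   0]
 [ -1   1   1  -1  -1  -1   0   1   0   1   0]
 [  3   2  -2   1   0   0   0   0   0   0  -1]
 [  1   0   2   0   3   0  -1   0  -2  -2  -2]
 [ -2   2   1   1   3   2  -1   0  -2   3  -1]
 [  5   2   3  -2  -3  -1  -3   2  -3   0   0]
 [  0   4   3   1   0   0  -1   0   1   1   4]]
```

The before/after difference shows a new dark edge at scene columns 384–387, rows 271–280. That is where the dowel would be, just past the leg and inside the dish. Collar height triangulates to 0.128 and the grip top to 0.184 m, so the drift is seated. Handing in.

```bash
python3 -c "
from bench import order
print(order.job_done())"
```

```text
the job is handed in; nothing more can be done
None
```

I drove the worn dowel out through the bore with the slender drift. The drift is now standing in the bore with its collar on the block. I handed in at about 23 s, and the hand-in reports no verdict.

- **Pushing:** I leaned on the dowel for about 8 s at roughly 17 N, allowing for the drift's weight. The highest reading was about 19 N. The force is only reported at the end of each 0.4 s step, so a brief higher value could have gone unseen. The jaws gave way after about 12 mm of travel, and the dowel fell free about 25 mm later.
- **Seating:** The collar touched down at the height I had predicted, and I pressed it with about 11 N before releasing. Afterwards the collar triangulated to 128 mm and the grip top to 184 mm (185 mm expected). The drift stands upright.
- **Dowel in the dish:** The block's leg hides most of the dowel, so I never saw it whole. Comparing before and after pictures shows a new dark edge inside the dish, right under the bore.
- **Everything else:** The stout drift, the look-alikes, the dish and the knob look unmoved in the last pictures.
- **Disagreements:** The two cameras differed by about 2–3 mm on absolute positions. During the push the shaft leaned slightly to one side of the bore, so I corrected it sideways as I went.

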